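Check a microscope spindle for runout

ROBOT

A 6-joint arm with a two-finger parallel gripper is mounted at the origin on the work surface. World frame = base frame: x ahead of the robot, y to its left, z up, the work surface at z = 0. Lengths are in m, angles in degrees, forces in N, time in s.
With the tool pointing down it reaches from about 0.25 to 0.725 m from the base axis. Payload 9.7 kg.
Tool frame: the origin (TCP) lies between the finger pads; the fingertips stand 11 mm ahead of it and the grasp point (between the pads) lies 8 mm behind it; z points along the fingers, x is the direction in which the jaws open and shut, and the axes are right-handed (so a half turn about z gives the same grasp; the last joint's range is limited). The gripper opens to 85 mm and grips with 20 to 120 N. Pads are 22 mm wide; open, the fingers measure 114 mm over their backs; the gripper's body (76 mm by 85 mm) begins 54 mm behind the grasp point. The pads swing forward as they close: fully open they stand 13 mm farther back than shut.
Start: joints at [-66.979, 4.979, 10.078, 95.1, 0, 90], TCP at [0.215, -0.506, 0.216] pointing down, gripper open.
Joint ranges: [-179.16, 179.16], [-48.56, 103.87], [-65.8, 70.77], [-126.05, 130.52], [-82.76, 87.17], [-180, 180]. Speed limits (degrees/s): [127.2, 127.2, 147.25, 180, 180, 180].

INTERFACE

Orientations are given as [roll, pitch, yaw] about the fixed x, y, z axes, in that order (R = Rz(yaw) Ry(pitch) Rx(roll)).
In Python, from workcell import get_obs, camera, job_done, spotter gives the robot as it stands.
- The arm moves only by the tool play_rows, never from a script. Its argument "rows" is a list of rows, each a list of 3 entries, a list of its own where there are three numbers: the closure, from 0 (fully open) to 1 (shut), then the shift along the tool's x, y, z in cm, then the turn, a rotation vector about the tool's x, y, z in degrees. In form: [[claw, [x, y, z], [wx, wy, wz]], ...]. A call has 1 to 12 rows; each row shifts and turns the pose as measured when the row begins, along the tool's axes as they then stand; what a row does not reach is not made up. A row lasts 1/10 s, in which the tool goes at most 50 mm and 8.59 degrees, less where a joint would pass 70% of its speed; a pose out of reach is approached as far as the arm can. A call is refused whole if a number of a shift passes 5 or a number of a turn 8.59, either way. A call with a gripper value outside its range is refused whole. The fingers move at their own pace and stop on an object; "newtons" is the grip in N (left out, the last holds). Time passes only in rows, so rows that do not move let the fingers close. It gives the time, the measured TCP pose, the force and the opening at its end, in the units of the state.
- get_obs(): the state, without advancing time (a new reading comes with each control period).
- camera(name): name is "scene" or "side" or "wrist"; returns a dict with "img" (384x512x3 uint8, red, green, blue), "intrinsics" (3x3 intrinsics, pixels), "xyz" and "orientation" of the camera in the world. Camera axes: x right, y down, z forward; pixel columns grow to the right and rows downward; lengths in m; the calibration is good to about 2 mm. A picture is of the moment at which its call begins. There is no depth.
- job_done(): hands the job in, once; it reports no verdict.
Trained networks look in a picture, given as the dict that the camera call returned (one of the last four; its "shot" number tells which), for a name from the list of things; names that differ only in an ending like _2 or _b are one class to them, and where a whole thing is asked for, a point or a joint stands for the part that bears it (a point fixed in the world has none). Each returns a list of dicts, best first, with "confidence" (0 to 1); they miss things now and then, are a little off and sometimes report something else, mostly with a low value. They report only what shows in the picture. A call takes as long as a camera call. They do not tell look-alikes from the thing itself.
- spotter.spot_in(picture, thing): "point" ([x, y, z] in m, in world coordinates, good to about 4 mm: the middle of the surface that is visible of it).
- spotter.trace(picture, thing): "pixels" (384x512 bool, what is visible of it).
The state is a dict: "time": time; "q": joint angles; "qd": joint speeds; "joint_efforts": joint torques, N m; "ee_pos": TCP position; "tcp_rot": TCP orientation; "wrist_force": force on the tool from outside, world axes, zero at the start; "torque": the same for the moment, N m; "opening": finger opening in m.
Only numpy, scipy, OpenCV 4.12 (cv2) and the standard library are available. Lean on these libraries where they do the work, as an engineer would, in place of code of your own. Each camera call takes 0.05 s, during which the arm holds its last target.

TASK

One of the two spindles lying in V-blocks is under a dial indicator on a column. Press the indicator's sliding head fully down by its black round pad, so that the sprung plunger bears on that spindle; then, with the plunger bearing, swing the spindle's ball-ended bar up and over, until it leans to the column's side about as far as it leaned the other way. Leave the head down, the spindle lying in its V-blocks, and the other spindle alone.

Things in the scene. Friction and masses are not known exactly. Their poses are not given: they have to be found in the camera images.
- gauge: Fixed gauge: dark base plate x -75 to 115, y -150 to 80 mm, 20 high; two steel V-blocks at y = -50, 50 with clamp straps over the spindle (tops z = 95); column, radius 9, 185 high, at x = 95, y = 0. Origin on the table, z up. Spindle axis along y at x = 0, z = 75. A head on the column holds a dial (radius 21, facing up, plunger below) at x = 0, y = 0.
- press_pad (a point): Centre of the top of the black round pad (radius 14 mm) on the sliding head, at x = 50, y = 0 in the gauge's frame, 14 mm above the dial's face and 7 above the collar on the column. z 165 to 172 mm at the start, 147 with the head down on its firm stop. The head slides straight down with 2 to 7 N and stays where left.
- plunger (a joint): How far the plunger is pushed into the indicator, m: 0 free, at most 0.011. With the head fully down it reads 0.006 to 0.009, changing as the slightly eccentric spindle turns. Spring force 0.7 to 1.9 N.
- bar_end (a point): Centre of the black ball (radius 8 mm) ending the steel bar (radius 4) of the spindle in the gauge; 65 from the axis, at y = -120 in the gauge's frame. Starts at x = -27, z = 134: bar leaning 25 degrees to -x, away from the column. The spindle (loose, 0.6 kg, radius 12) turns when the bar is pushed to +x with 1 to 5 N and stays where left; a strap on each V-block keeps it in. y along its axis.
- spare_spindle: The like spindle with the same bar, in V-blocks that have no column or indicator: leave it alone. Origin on its axis, 75 mm above the table, midway between its V-blocks; y along its axis, its bar at y = -120 mm.
Not all that is in view belongs to the job. What is shaped like the part that bears bar_end but green or red is not meant.

How it is judged (in metres and radians):
On the way, in this order (a step that is already met when the one before it is completed fails the run):
1. head within 5 mm of its lower stop, plunger pushed in over 1.5 mm by the spindle (z of press_pad in the frame of gauge below 0.152 m and value of joint plunger above 0.0015 m), for 0.2 s.
2. the bar is swung up past upright with the plunger bearing (x of bar_end in the frame of gauge above 0.005 m and value of joint plunger above 0.0015 m), for 0.1 s.
At the end, for the whole second after the job is handed in: Head within 5 mm of its lower stop, plunger pushed in over 1.5 mm, bar leaning to the column's side 16 degrees or more from upright (ball 18 mm past the axis) but not below level, spindle in its V-blocks (bar within 15 mm of its place along the axis, axis within 6 degrees) (all of step 1 and x of bar_end in the frame of gauge between 0.018 and 0.072 m and z of bar_end in the frame of gauge above 0.07 m and y of bar_end in the frame of gauge between -0.135 and -0.105 m and angle between the y axis of bar_end and the y axis of gauge, either way round below 0.1 rad); the robot touches nothing.
It fails at once if the gauge's bar is swung 20 degrees or more, nearly upright, while the plunger is not bearing on the spindle (x of bar_end in the frame of gauge above -0.005 m and value of joint plunger below 0.0005 m).
It fails at once if the other spindle is moved by more than 10 mm or turned by more than 15 degrees (distance of spare_spindle from where it was at the start of the episode above 0.01 m or angle between spare_spindle's own z axis and vertical above 0.26 rad).
It also fails if it takes over 40 s, if anything falls off the work surface, if the arm or the gripper's body presses on something with over 40 N, if the wrist force passes 120 N, or if a joint passes its speed limit or range.

## Working session

There is one attempt and no reset: what is moved stays moved. The work goes in short steps, Python scripts to look and compute and a tool call to move; the robot and the scene stay as the last step left them, time stands still between calls to the robot, and variables do not carry over. Pictures are saved under pics/ and viewed, and the job is handed in when it is done.

Besides the shell and the picture viewer there is one more tool, called after ">>>" by a JSON object that holds its "op" and its "data". play_rows: Moves the arm, as the interface text tells. Its arguments: {"type":"object","properties":{"rows":{"type":"array","items":{"type":"array"}},"newtons":{"type":"number"}},"required":["rows"]}

```bash
mkdir -p pics; ls; cat > h.py <<'E'
import numpy as np,cv2
from workcell import get_obs,camera,job_done,spotter
from scipy.spatial.transform import Rotation as R
def save(c,n,crop=None,s=1):
    im=c["img"][:,:,::-1]
    if crop: x0,y0,x1,y1=crop; im=im[y0:y1,x0:x1]
    cv2.imwrite("pics/"+n,cv2.resize(im,None,fx=s,fy=s,interpolation=cv2.INTER_CUBIC))
E
python3 - <<'E'
from h import *
print(get_obs())
for n in ["scene","side","wrist"]:
    c=camera(n); save(c,n+"0.png"); print(n,c["xyz"],c["orientation"],c["intrinsics"])
    if n!="wrist":
        for t in ["gauge","press_pad","bar_end","spare_spindle"]:
            print(t,[(d["point"],round(d["confidence"],2)) for d in spotter.spot_in(c,t)])
E
```

```text
pics
{'time': 0.0, 'q': array([-6.69781240e+01,  5.01194113e+00,  1.00338556e+01,  9.51005660e+01,
        1.37305608e-03,  9.00004639e+01]), 'qd': array([ 0.06762629,  0.0041519 ,  0.10177996,  0.01291566,  0.03703936,
       -0.0162286 ]), 'joint_efforts': array([ 3.13927245e-03, -5.20397866e+01,  4.64798677e+01,  1.65763136e-02,
        2.21001892e-05,  9.63700479e-07]), 'ee_pos': array([ 0.21500023, -0.50595321,  0.21546967]), 'tcp_rot': array([-1.79998628e+02,  7.86515697e-02, -6.69785880e+01]), 'wrist_force': array([ 0.19409888, -0.25223645,  0.19552403]), 'torque': array([ 0.00639798, -0.03260022,  0.03712953]), 'opening': 0.08563164610140528}
scene [ 1.13752214 -0.49395498  0.7690821 ] [-127.61471658    0.68731183   52.57431028] [[372.83483981   0.         255.13527559]
 [  0.         372.83483981 193.96598345]
 [  0.           0.           1.        ]]
gauge [([0.6171, 0.2104, 0.0265], 0.76)]
press_pad [([0.6247, 0.2476, 0.1549], 0.85)]
bar_end [([0.2907, 0.2658, 0.0298], 0.68), ([0.283, -0.2209, 0.0291], 0.65), ([0.5787, 0.1687, 0.0881], 0.63)]
spare_spindle [([0.6154, -0.2204, 0.0851], 0.58)]
side [0.25884198 0.8430894  0.9401456 ] [-132.11014452   -0.99277873 -167.4839178 ] [[402.07960157   0.         255.37701409]
 [  0.         402.07960157 183.95129371]
 [  0.           0.           1.        ]]
gauge [([0.574, 0.2702, 0.0231], 0.65)]
press_pad [([0.6104, 0.263, 0.1538], 0.73)]
bar_end [([0.2799, -0.1832, 0.0295], 0.87), ([0.2747, 0.2954, 0.0277], 0.83), ([0.562, 0.2441, 0.0863], 0.79)]
spare_spindle [([0.6059, -0.1719, 0.0888], 0.78)]
wrist [ 0.28384369 -0.47646016  0.37405642] [ 1.62865427e+02  7.05768341e-03 -6.70027577e+01] [[275.58542114   0.         256.32480736]
 [  0.         275.58542114 191.15479038]
 [  0.           0.           1.        ]]
```

View pics/scene0.png

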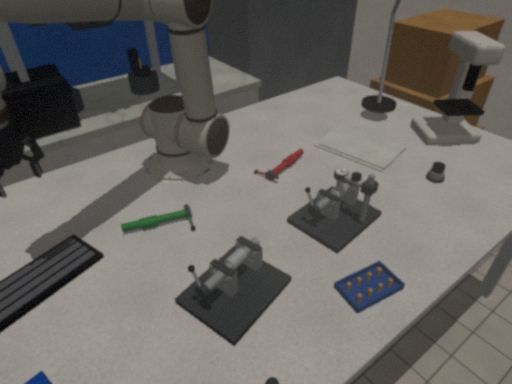

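View pics/side0.png

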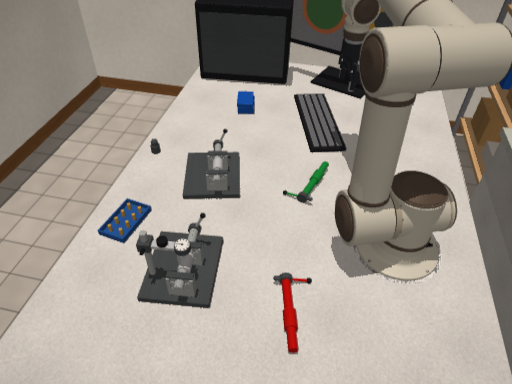

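Scene shows the gauge around (335,208) with column and dial, the spare at (235,285), and the green (158,218) and red (285,165) tools. In the side picture the gauge is at (183,262), with its ball at about (203,215), and the spare is at (212,170).

```bash
python3 - <<'E'
from h import *
c=camera("scene"); save(c,"sc1.png",(280,160,400,250),6)
c=camera("side"); save(c,"si1.png",(130,200,235,310),5)
E
```

```text
(no output)
```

View pics/sc1.png

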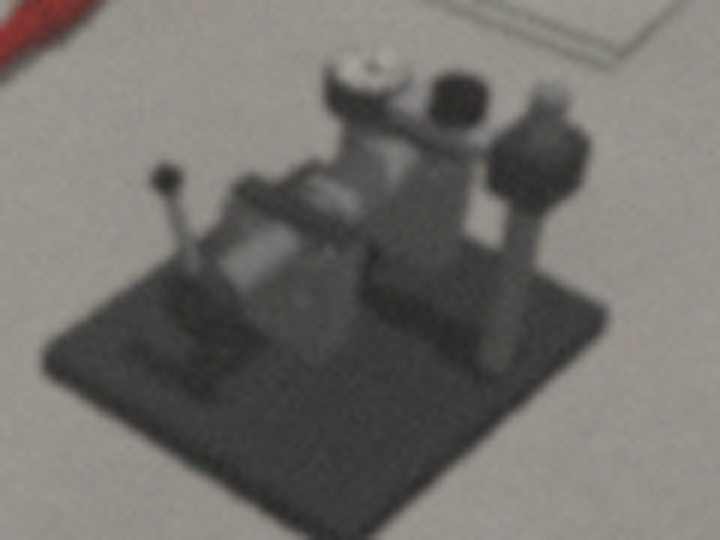

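View pics/si1.png

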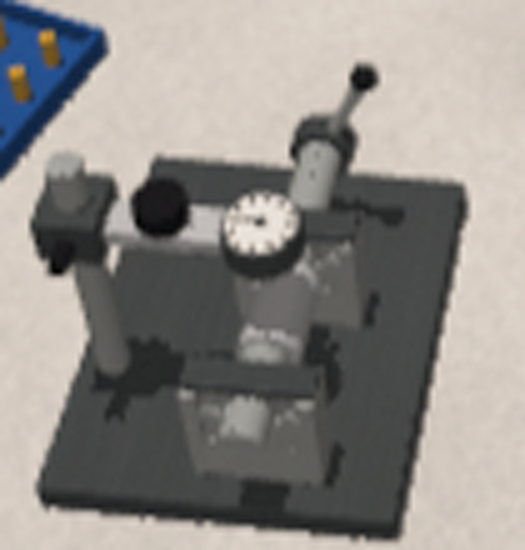

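```bash
cat >> h.py <<'E'
def proj(P,c):
    Rm=R.from_euler("xyz",c["orientation"],degrees=True).as_matrix()
    p=(np.atleast_2d(P)-c["xyz"])@Rm
    q=p@np.array(c["intrinsics"]).T
    return q[:,:2]/q[:,2:]
E
python3 - <<'E'
from h import *
from scipy.optimize import least_squares
sc=camera("scene"); si=camera("side")
def pts(h): return dict(ball=(-27,-120,134),col=(95,0,185),c0=(-75,-150,20),c1=(115,-150,20),c2=(115,80,20),c3=(-75,80,20),pad=(50,0,h),dial=(0,0,h-14))
S=dict(ball=(307.7,189.8),col=(371.7,175.3),c0=(287.5,218.3),c1=(338.3,249.5),c2=(381.2,211.3),pad=(357,175),dial=(342,171.7))
T=dict(ball=(202.6,215.4),pad=(162,240.6),dial=(182,244.4),col=(143,232.4),c0=(222.6,237.4),c1=(161.6,232),c2=(138,299),c3=(210,305))
def f(v,full=False):
    x,y,a,h=v; P=pts(h); r=[]
    Rz=R.from_euler("z",a).as_matrix()
    for D,c in((S,sc),(T,si)):
        for k in D:
            r.append(proj(np.array(P[k])/1000@Rz.T+[x,y,0],c)[0]-D[k])
    r=np.array(r); return r if full else r.ravel()
for a0 in (0,1.5,-1.5,3):
    s=least_squares(f,[.6,.24,a0,168],loss="soft_l1",x_scale=[.1,.1,1,10]); print(s.cost,s.x,np.degrees(s.x[2]))
    if s.cost<100:
        print(f(s.x,True).round(1)); x,y,a,h=s.x
        for k,p in pts(h).items(): print(k,(R.from_euler("z",a).apply(np.array(p)/1000)+[x,y,0]).round(4))
E
```

```text
9.726460982885673 [5.63734046e-01 2.52625919e-01 1.33368276e-01 1.62650307e+02] 7.641439359101452
[[-0.3 -0.5]
 [-0.3 -1.2]
 [-1.4 -1.3]
 [-0.2 -0.9]
 [ 0.1 -1.3]
 [-1.  -0.7]
 [-1.4 -0.1]
 [-0.7  0.2]
 [-0.4 -0.2]
 [ 0.   1.2]
 [-0.8  0.7]
 [-0.1 -1.6]
 [-1.8 -1. ]
 [-1.5 -0.9]
 [-0.6 -0.6]]
ball [0.5529 0.1301 0.134 ]
col [0.6579 0.2653 0.185 ]
c0 [0.5093 0.094  0.02  ]
c1 [0.6977 0.1192 0.02  ]
c2 [0.6671 0.3472 0.02  ]
c3 [0.4788 0.3219 0.02  ]
pad [0.6133 0.2593 0.1627]
dial [0.5637 0.2526 0.1487]
9.726460982885701 [5.63734046e-01 2.52625919e-01 1.33368276e-01 1.62650307e+02] 7.641439321935847
[[-0.3 -0.5]
 [-0.3 -1.2]
 [-1.4 -1.3]
 [-0.2 -0.9]
 [ 0.1 -1.3]
 [-1.  -0.7]
 [-1.4 -0.1]
 [-0.7  0.2]
 [-0.4 -0.2]
 [ 0.   1.2]
 [-0.8  0.7]
 [-0.1 -1.6]
 [-1.8 -1. ]
 [-1.5 -0.9]
 [-0.6 -0.6]]
ball [0.5529 0.1301 0.134 ]
col [0.6579 0.2653 0.185 ]
c0 [0.5093 0.094  0.02  ]
c1 [0.6977 0.1192 0.02  ]
c2 [0.6671 0.3472 0.02  ]
c3 [0.4788 0.3219 0.02  ]
pad [0.6133 0.2593 0.1627]
dial [0.5637 0.2526 0.1487]
9.726460982885593 [5.63734046e-01 2.52625919e-01 1.33368276e-01 1.62650307e+02] 7.64
[... 232 characters left out ...]
.134 ]
col [0.6579 0.2653 0.185 ]
c0 [0.5093 0.094  0.02  ]
c1 [0.6977 0.1192 0.02  ]
c2 [0.6671 0.3472 0.02  ]
c3 [0.4788 0.3219 0.02  ]
pad [0.6133 0.2593 0.1627]
dial [0.5637 0.2526 0.1487]
9.726460982889758 [5.63734044e-01 2.52625918e-01 1.33368305e-01 1.62650307e+02] 7.641440991647349
[[-0.3 -0.5]
 [-0.3 -1.2]
 [-1.4 -1.3]
 [-0.2 -0.9]
 [ 0.1 -1.3]
 [-1.  -0.7]
 [-1.4 -0.1]
 [-0.7  0.2]
 [-0.4 -0.2]
 [ 0.   1.2]
 [-0.8  0.7]
 [-0.1 -1.6]
 [-1.8 -1. ]
 [-1.5 -0.9]
 [-0.6 -0.6]]
ball [0.5529 0.1301 0.134 ]
col [0.6579 0.2653 0.185 ]
c0 [0.5093 0.094  0.02  ]
c1 [0.6977 0.1192 0.02  ]
c2 [0.6671 0.3472 0.02  ]
c3 [0.4788 0.3219 0.02  ]
pad [0.6133 0.2593 0.1627]
dial [0.5637 0.2526 0.1487]
```

The pose fit is good to about 1.5 px: gauge origin at (0.564, 0.253), yaw 7.6°.
- **Candidates:** the gauge's ball is at scene (308,190) / side (203,215). Look-alikes are the spare's ball at scene (191,268) and the green and red tools. I'm taking the one beside the column and dial, which the crops confirm.
- **Next move:** close, rise and turn to yaw 97.6°, so the jaws lie along gauge y.

>>> {"op": "play_rows", "data": {"rows": [[1, [0, 0, -0.5], [0, 0, -8.5]], [1, [0, 0, -0.5], [0, 0, -8.5]], [1, [0, 0, -0.5], [0, 0, -8.5]], [1, [0, 0, -0.5], [0, 0, -8.5]], [1, [0, 0, -0.5], [0, 0, -8.5]], [1, [0, 0, -0.5], [0, 0, -8.5]], [1, [0, 0, -0.5], [0, 0, -8.5]], [1, [0, 0, -0.5], [0, 0, -8.5]], [1, [0, 0, -0.5], [0, 0, -8.5]], [1, [0, 0, 0], [0, 0, -8.5]], [1, [0, 0, 0], [0, 0, -8.5]], [1, [0, 0, 0], [0, 0, -8.5]]], "newtons": 30}}

```text
time: 1.95
ee_pos: [0.2151, -0.5062, 0.2633]
tcp_rot: [180.0, 0.0, 36.4]
wrist_force: [-0.0, -0.1, -0.3]
opening: -0.0002
```

>>> {"op": "play_rows", "data": {"rows": [[1, [0, 0, 0], [0, 0, -8.5]], [1, [0, 0, 0], [0, 0, -8.5]], [1, [0, 0, 0], [0, 0, -8.5]], [1, [0, 0, 0], [0, 0, -8.5]], [1, [0, 0, 0], [0, 0, -8.5]], [1, [0, 0, 0], [0, 0, -8.5]], [1, [0, 0, 0], [0, 0, -8.5]], [1, [0, 0, 0], [0, 0, -3]]]}}

```text
time: 2.75
ee_pos: [0.2151, -0.5063, 0.2635]
tcp_rot: [180.0, 0.0, 99.8]
wrist_force: [-0.2, 0.1, 0.4]
opening: 0.0
```

>>> {"op": "play_rows", "data": {"rows": [[1, [3.5, 2.5, 0], [0, 0, 2.2]], [1, [4, 2.8, 0], [0, 0, 0]], [1, [4, 2.8, 0], [0, 0, 0]], [1, [4, 2.8, 0], [0, 0, 0]], [1, [4, 2.8, 0], [0, 0, 0]], [1, [4, 2.8, 0], [0, 0, 0]], [1, [4, 2.8, 0], [0, 0, 0]], [1, [4, 2.8, 0], [0, 0, 0]], [1, [4, 2.8, 0], [0, 0, 0]], [1, [4, 2.8, 0], [0, 0, 0]], [1, [4, 2.8, 0], [0, 0, 0]], [1, [0, 0, 0], [0, 0, 0]]]}}

```text
time: 3.95
ee_pos: [0.4632, -0.0205, 0.262]
tcp_rot: [179.8, 0.0, 97.4]
wrist_force: [0.2, -0.8, -0.2]
opening: 0.0002
```

>>> {"op": "play_rows", "data": {"rows": [[1, [3.7, 2.65, 0], [0, 0, 0]], [1, [3.7, 2.65, 0], [0, 0, 0]], [1, [3.7, 2.65, 0], [0, 0, 0]], [1, [3.7, 2.65, 0], [0, 0, 0]], [1, [3.7, 2.65, 0], [0, 0, 0]], [1, [3.7, 2.65, 0], [0, 0, 0]], [1, [3.7, 2.65, 0], [0, 0, 0]], [1, [0, 0, 0], [0, 0, 0]], [1, [0, 0, 0], [0, 0, 0]]]}}

```text
time: 4.85
ee_pos: [0.6196, 0.2689, 0.2593]
tcp_rot: [179.9, 0.2, 97.3]
wrist_force: [0.3, -0.1, 1.0]
opening: -0.0002
```

```bash
python3 - <<'E'
from h import *
print(get_obs()["ee_pos"],get_obs()["tcp_rot"])
c=camera("wrist"); save(c,"w2.png"); print(c["xyz"],c["orientation"])
print([(d["point"],round(d["confidence"],2)) for d in spotter.spot_in(c,"press_pad")])
for nm,p in dict(pad=(.6133,.2593,.1645),col=(.6579,.2653,.185),ball=(.5529,.1301,.134)).items(): print(nm,proj(np.array(p),c))
c=camera("side"); save(c,"s2.png",(110,150,260,310),4)
E
```

```text
[0.6195801  0.26890001 0.25932632] [179.86723577   0.23176069  97.34806026]
[0.54417873 0.26025029 0.41705099] [162.74847864   0.22918566  97.3264993 ]
[([0.6014, 0.2564, 0.1556], 0.86), ([0.5849, 0.2336, 0.0207], 0.71)]
pad [[247.10757545 181.08876782]]
col [[247.07843683 233.79985693]]
ball [[123.83031428  97.03270436]]
```

View pics/w2.png

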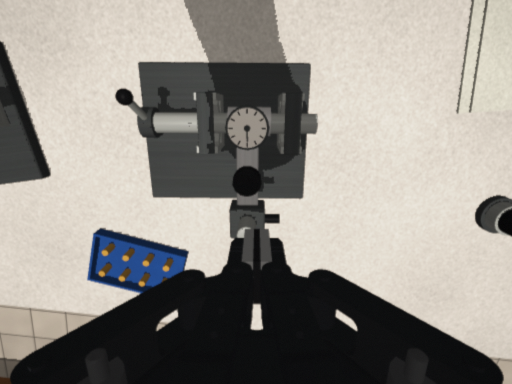

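View pics/s2.png

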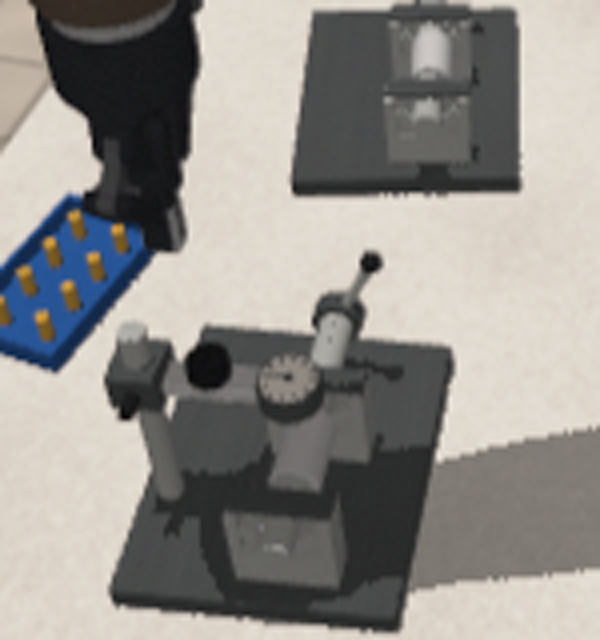

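Wrist view: the pad at (247,181) and ball at (124,97) match the fit's projections to within 1 px. I'll align and descend above the pad.

>>> {"op": "play_rows", "data": {"rows": [[1, [-0.9, -0.75, 0], [0, 0, 0]], [1, [0, 0, 0], [0, 0, 0]], [1, [0, 0, 2.5], [0, 0, 0]], [1, [0, 0, 2.5], [0, 0, 0]], [1, [0, 0, 0.8], [0, 0, 0]], [1, [0, 0, 0], [0, 0, 0]]]}}

```text
time: 5.6
ee_pos: [0.6123, 0.2519, 0.2092]
tcp_rot: [179.2, 0.0, 96.9]
wrist_force: [-0.4, 0.9, 0.5]
opening: 0.0001
```

```bash
python3 - <<'E'
from h import *
c=camera("side"); save(c,"s3.png",(110,180,230,300),5)
c=camera("scene"); save(c,"sc3.png",(280,130,410,250),5)
E
```

```text
(no output)
```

View pics/s3.png

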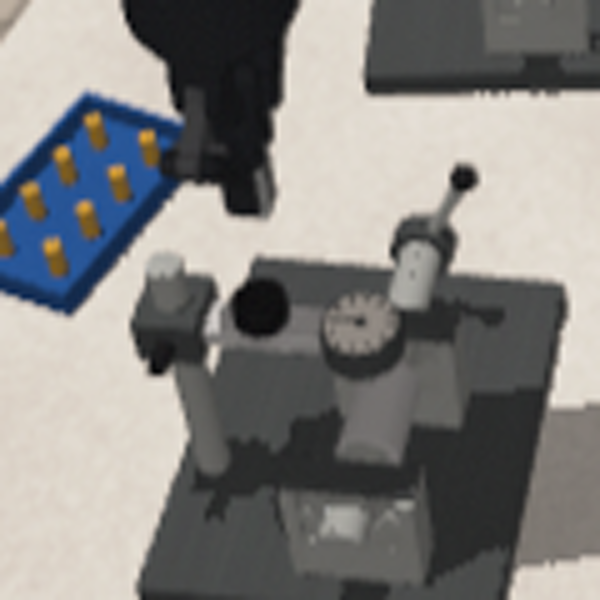

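View pics/sc3.png

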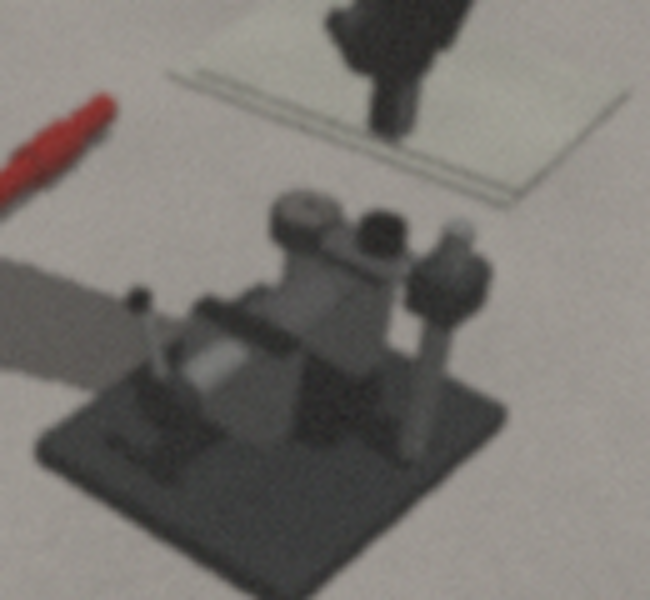

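```bash
python3 -c "
from h import *
o=get_obs();print(o['ee_pos'],o['tcp_rot'],o['wrist_force'])"
```

```text
[0.61282863 0.25236089 0.21045088] [1.79086024e+02 1.08718471e-02 9.68957711e+01] [ 0.86913011 -0.82288946 -0.284147  ]
```

>>> {"op": "play_rows", "data": {"rows": [[1, [0.7, 0.2, 0], [0.9, 0, -0.7]], [1, [0, 0, 1.0], [0, 0, 0]], [1, [0, 0, 1.0], [0, 0, 0]], [1, [0, 0, 0], [0, 0, 0]]]}}

```text
time: 6.1
ee_pos: [0.6153, 0.2598, 0.193]
tcp_rot: [179.7, -0.1, 97.6]
wrist_force: [-0.5, 0.2, -0.2]
opening: 0.0
```

```bash
python3 - <<'E'
from h import *
c=camera("side"); save(c,"s4.png",(110,180,230,300),5)
o=get_obs();print(o['ee_pos'],o['tcp_rot'],o['wrist_force'])
E
```

```text
[0.61530086 0.25978967 0.19369175] [ 1.79655278e+02 -6.32208283e-02  9.75682253e+01] [ 0.12953554 -0.11159616 -0.31367116]
```

View pics/s4.png

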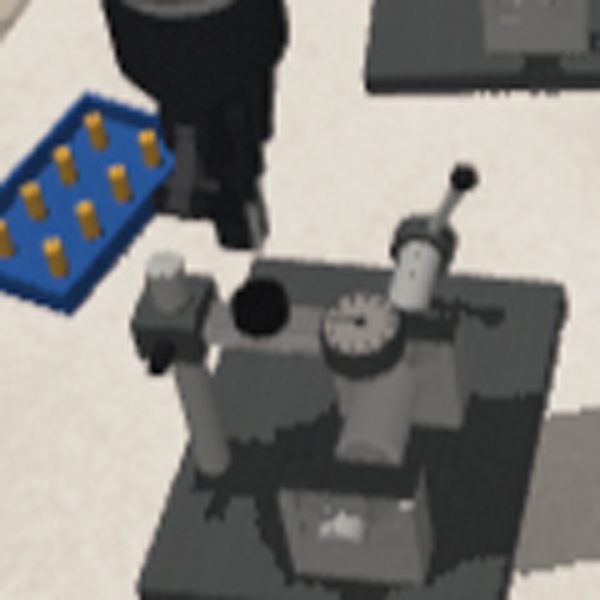

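```bash
python3 - <<'E'
from h import *
c=camera("side")
for z in (.1937,.1827,.165): print(z,(proj(np.array([.6153,.2598,z]),c)[0]-[110,180])*5)
E
```

```text
0.1937 [244.69911822 260.7472671 ]
0.1827 [247.92040329 275.59589149]
0.165 [253.0036921 299.0274863]
```

The tip looks up to about 10–20 mm higher than calculated, so I'll go down by force.

>>> {"op": "play_rows", "data": {"rows": [[1, [0, -0.2, 0.6], [0, 0, 0]], [1, [0, 0, 0.6], [0, 0, 0]], [1, [0, 0, 0], [0, 0, 0]]]}}

```text
time: 6.5
ee_pos: [0.6133, 0.2593, 0.182]
tcp_rot: [179.6, -0.1, 97.5]
wrist_force: [1.0, 0.4, -0.4]
opening: -0.0002
```

>>> {"op": "play_rows", "data": {"rows": [[1, [0, 0, 0.5], [0, 0, 0]], [1, [0, 0, 0.3], [0, 0, 0]], [1, [0, 0, 0], [0, 0, 0]]]}}

```text
time: 6.8
ee_pos: [0.6133, 0.2593, 0.1733]
tcp_rot: [179.6, -0.1, 97.5]
wrist_force: [-0.3, 0.2, 0.4]
opening: 0.0001
```

>>> {"op": "play_rows", "data": {"rows": [[1, [0, 0, 0.4], [0, 0, 0]], [1, [0, 0, 0], [0, 0, 0]]]}}

```text
time: 7.0
ee_pos: [0.6133, 0.2593, 0.1689]
tcp_rot: [179.6, -0.1, 97.5]
wrist_force: [-0.1, 0.6, -0.4]
opening: -0.0002
```

```bash
python3 - <<'E'
from h import *
c=camera("side"); save(c,"s5.png",(110,180,230,300),5)
c=camera("scene"); save(c,"sc5.png",(280,130,410,250),5)
o=get_obs();print(o['ee_pos'],o['tcp_rot'],o['wrist_force'])
E
```

```text
[0.61345753 0.25941    0.16957318] [ 1.79524230e+02 -9.66173455e-02  9.75484935e+01] [-0.62087671 -0.17422891 -0.471926  ]
```

View pics/s5.png

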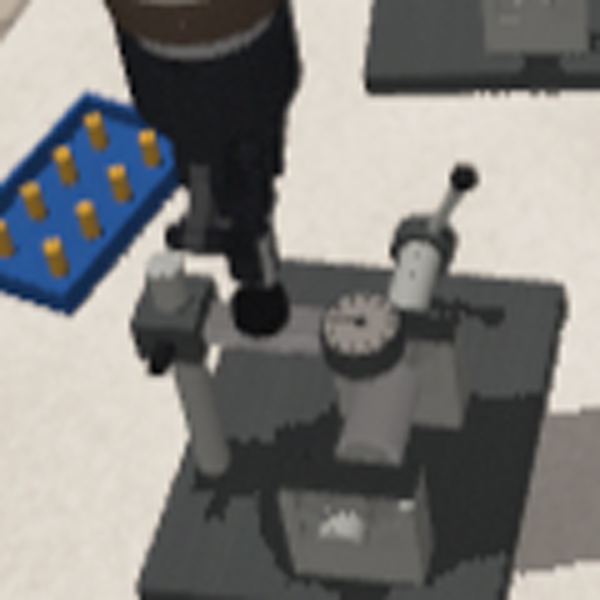

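View pics/sc5.png

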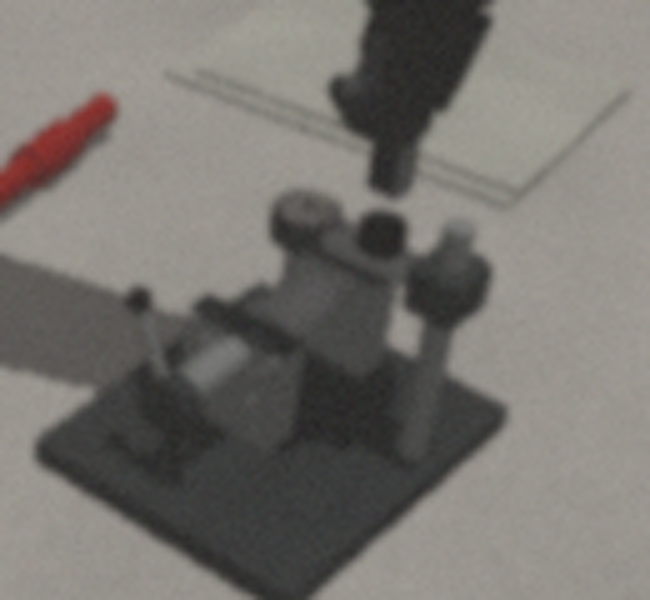

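```bash
python3 - <<'E'
from h import *
from scipy.optimize import least_squares
sc=camera("scene"); si=camera("side")
for n,a,b in(("tip",(391,190),(253,280)),("pad",(382,222),(260,307))):
    a=np.array(a)/5+[280,130]; b=np.array(b)/5+[110,180]
    s=least_squares(lambda p:np.r_[proj(p,sc)[0]-a,proj(p,si)[0]-b],[.61,.26,.16]); print(n,s.x,s.fun)
c=camera("wrist"); save(c,"w5.png",(200,120,320,300),3.3)
E
```

```text
tip [0.61259742 0.26263636 0.18292052] [-0.51466728 -0.11815418 -0.44100846  0.1196619 ]
pad [0.61223022 0.26132922 0.16124748] [-0.30440226 -0.06997953 -0.26172448  0.07111089]
```

View pics/w5.png

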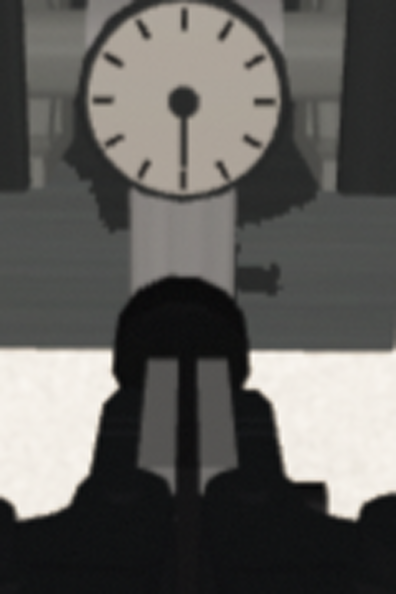

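Triangulated, the fingertips are about 18 mm above the pad and centred over it in the wrist view. The shut tips sit about 13 mm above the TCP height rather than 11 mm below. I'll continue down.

>>> {"op": "play_rows", "data": {"rows": [[1, [0, 0, 0.6], [0, 0, 0]], [1, [0, 0, 0.4], [0, 0, 0]], [1, [0, 0, 0.2], [0, 0, 0]], [1, [0, 0, 0], [0, 0, 0]]]}}

```text
time: 7.65
ee_pos: [0.6137, 0.2595, 0.1567]
tcp_rot: [179.5, -0.1, 97.5]
wrist_force: [0.3, -0.1, 0.1]
opening: -0.0
```

>>> {"op": "play_rows", "data": {"rows": [[1, [0, 0, 0.3], [0, 0, 0]], [1, [0, 0, 0.3], [0, 0, 0]], [1, [0, 0, 0.2], [0, 0, 0]]]}}

```text
time: 7.95
ee_pos: [0.6139, 0.2596, 0.1486]
tcp_rot: [179.5, -0.1, 97.5]
wrist_force: [-0.8, -0.3, 2.0]
opening: 0.0001
```

>>> {"op": "play_rows", "data": {"rows": [[1, [0, 0, 0.3], [0, 0, 0]], [1, [0, 0, 0.3], [0, 0, 0]], [1, [0, 0, 0.2], [0, 0, 0]]]}}

```text
time: 8.25
ee_pos: [0.6139, 0.2595, 0.1406]
tcp_rot: [179.4, -0.1, 97.5]
wrist_force: [-1.2, -1.0, 1.4]
opening: 0.0002
```

```bash
python3 - <<'E'
from h import *
c=camera("side"); save(c,"s6.png",(110,180,230,300),5)
c=camera("scene"); save(c,"sc6.png",(280,130,410,250),5)
o=get_obs();print(o['ee_pos'],o['tcp_rot'],o['wrist_force'])
E
```

```text
[0.61386895 0.25952642 0.14038527] [ 1.79450819e+02 -1.15570351e-01  9.75466808e+01] [ 0.35903478 -0.20510115  0.59080191]
```

View pics/s6.png

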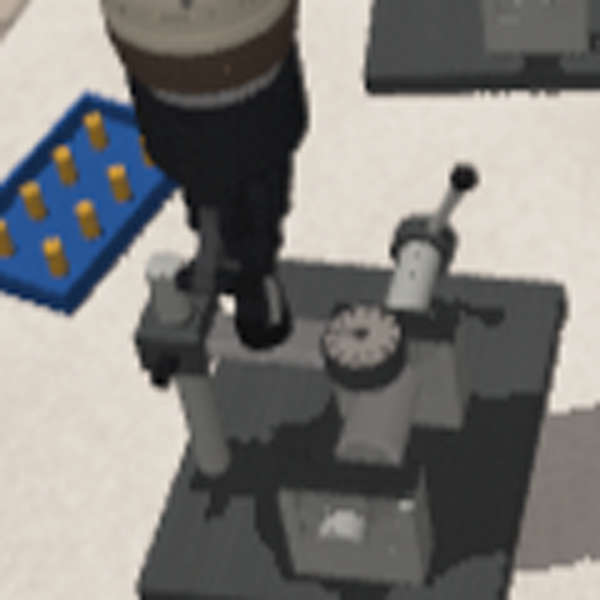

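View pics/sc6.png

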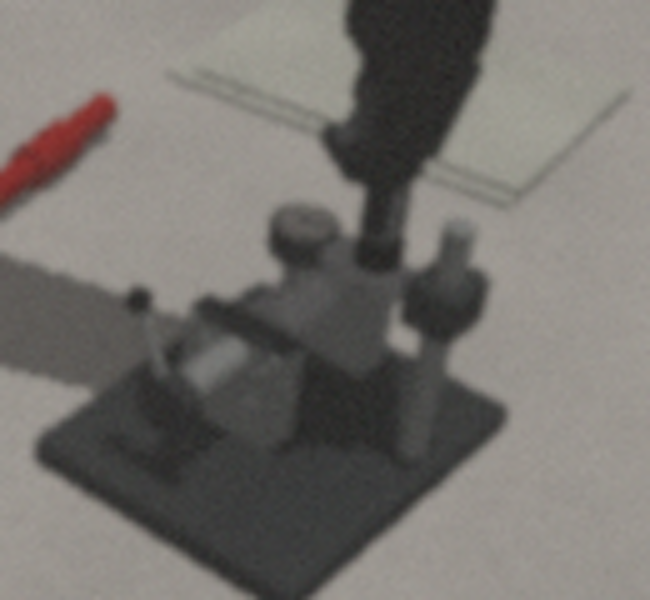

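The tips are on the pad and the head has started to slide: the dial moved down about 3 px and the collar clears the gripper. I'll press on to the stop.

>>> {"op": "play_rows", "data": {"rows": [[1, [0, 0, 0.3], [0, 0, 0]], [1, [0, 0, 0.3], [0, 0, 0]], [1, [0, 0, 0.2], [0, 0, 0]]]}}

```text
time: 8.65
ee_pos: [0.614, 0.2596, 0.1329]
tcp_rot: [179.4, -0.1, 97.5]
wrist_force: [-1.2, -0.5, 4.3]
opening: 0.0001
```

>>> {"op": "play_rows", "data": {"rows": [[1, [0, 0, 0.2], [0, 0, 0]], [1, [0, 0, 0.1], [0, 0, 0]]]}}

```text
time: 8.85
ee_pos: [0.6141, 0.2596, 0.132]
tcp_rot: [179.3, -0.2, 97.5]
wrist_force: [-4.2, -1.0, 9.8]
opening: -0.0002
```

>>> {"op": "play_rows", "data": {"rows": [[1, [0, 0, 0.2], [0, 0, 0]], [1, [0, 0, 0.2], [0, 0, 0]], [1, [0, 0, 0.2], [0, 0, 0]], [1, [0, 0, 0.2], [0, 0, 0]]]}}

```text
time: 9.25
ee_pos: [0.6142, 0.2597, 0.132]
tcp_rot: [178.9, -0.3, 97.5]
wrist_force: [-6.4, -2.9, 15.4]
opening: 0.0002
```

```bash
python3 - <<'E'
from h import *
c=camera("scene"); save(c,"sc7.png",(280,130,410,250),5)
o=get_obs();print(o['ee_pos'],o['tcp_rot'],o['wrist_force'])
E
```

```text
[0.61420903 0.25967236 0.13194545] [178.85040542  -0.28175034  97.55030753] [-4.9625891  -2.46028735 14.70095404]
```

View pics/sc7.png

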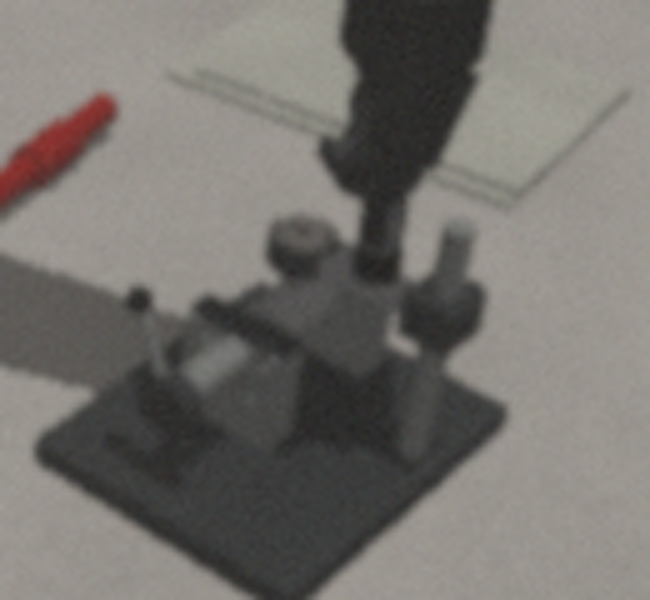

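The arm stopped at TCP z 0.132 with about 15 N, and the dial has dropped about 5 px (≈17 mm), so the head is on its stop. I'll lift straight up, then move to the −x side of the ball.

>>> {"op": "play_rows", "data": {"rows": [[1, [0, 0, -0.5], [1.1, 0, 0]], [1, [0, 0, -1], [0, 0, 0]], [1, [0, 0, -2.5], [0, 0, 0]], [1, [0, 0, -3], [0, 0, 0]], [1, [0, 0, -3], [0, 0, 0]], [1, [-3, -2.8, 0], [0, 0, 0]], [1, [-3, -2.8, 0], [0, 0, 0]], [1, [-3, -2.8, 0], [0, 0, 0]], [1, [-3, -2.8, 0], [0, 0, 0]], [1, [0, 0, 0], [0, 0, 0]]]}}

```text
time: 10.3
ee_pos: [0.5197, 0.1235, 0.2324]
tcp_rot: [179.8, -0.2, 97.7]
wrist_force: [1.9, 0.5, 0.6]
opening: -0.0001
```

```bash
python3 - <<'E'
from h import *
c=camera("wrist"); save(c,"w8.png",None,1.5)
c=camera("scene"); save(c,"sc8.png",(270,100,410,250),4)
o=get_obs();print(o['ee_pos'],o['tcp_rot'],o['wrist_force'])
Rz=R.from_euler("z",.13337)
print("gauge frame",Rz.inv().apply(o['ee_pos']-[.5637,.2526,0]))
c=camera("side"); save(c,"s8.png",(110,150,260,300),4)
print([(d["point"],round(d["confidence"],2)) for d in spotter.spot_in(c,"press_pad")])
for h in(.147,.1645): print(h,proj(np.array([.6133,.2593,h]),c)[0],(proj(np.array([.6133,.2593,h]),c)[0]-[110,150])*4)
E
```

```text
[0.52169069 0.12579598 0.231983  ] [179.76669197  -0.25243768  97.7399579 ] [ 0.3041898   0.30054361 -0.5518526 ]
gauge frame [-0.058498   -0.12009173  0.231983  ]
[([0.6125, 0.264, 0.1355], 0.65)]
0.147 [162.4371963  244.45025915] [209.7487852  377.80103658]
0.1645 [161.46599638 239.92853155] [205.86398553 359.71412621]
```

View pics/s8.png

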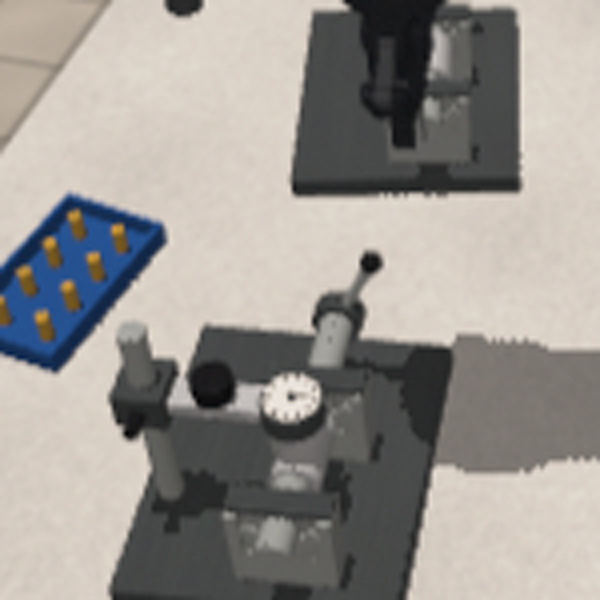

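View pics/w8.png

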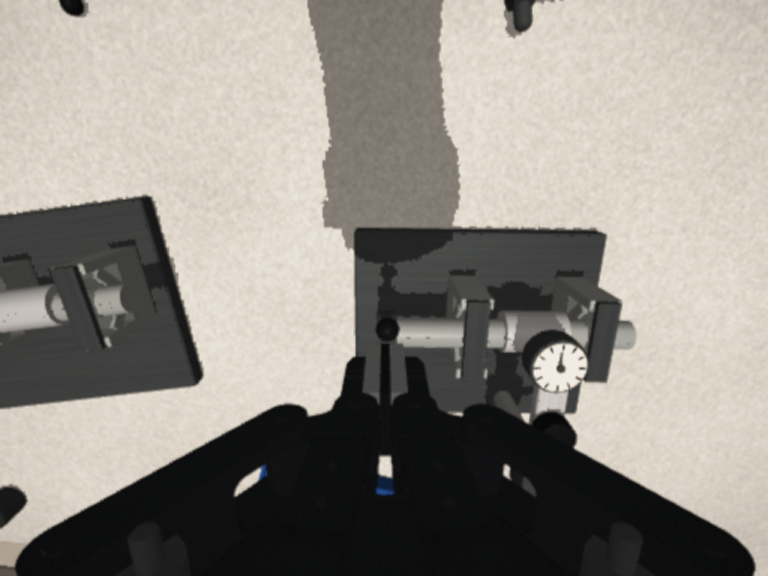

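Head is down: the pad is at (212,384) in the crop against a predicted (210,378) for z = 147, and the needle has moved. The fingertips line up with the ball in y. I'll descend on its −x side.

>>> {"op": "play_rows", "data": {"rows": [[1, [0, -0.8, 0], [0, 0, 0]], [1, [0, 0, 3], [0, 0, 0]], [1, [0, 0, 3], [0, 0, 0]], [1, [0, 0, 2], [0, 0, 0]], [1, [0, 0, 0], [0, 0, 0]], [1, [0, 0, 0], [0, 0, 0]]]}}

```text
time: 11.1
ee_pos: [0.5149, 0.1304, 0.1481]
tcp_rot: [179.9, -0.3, 98.1]
wrist_force: [-0.1, 0.2, 0.5]
opening: 0.0
```

```bash
python3 - <<'E'
from h import *
c=camera("wrist"); save(c,"w9.png",(150,100,400,384),2)
c=camera("scene"); save(c,"sc9.png",(270,100,410,250),4)
o=get_obs();print(o['ee_pos'],o['tcp_rot'],o['wrist_force'])
Rz=R.from_euler("z",.13337)
print("gauge frame",Rz.inv().apply(o['ee_pos']-[.5637,.2526,0]))
E
```

```text
[0.51525793 0.13034148 0.14860845] [179.84394036  -0.27045656  98.13490256] [-0.25684267  0.32183733  0.070063  ]
gauge frame [-0.0642692  -0.1147312   0.14860845]
```

View pics/sc9.png

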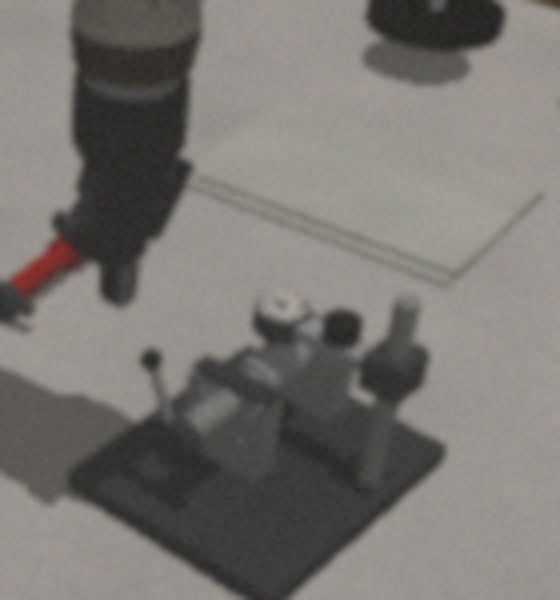

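View pics/w9.png

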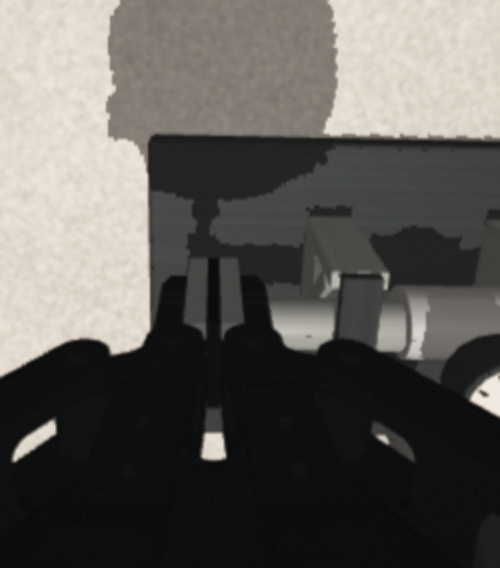

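>>> {"op": "play_rows", "data": {"rows": [[1, [-0.5, 0, 1.5], [0, 0, 0.5]], [1, [0, 0, 1.5], [0, 0, 0]], [1, [0, 0, 0.7], [0, 0, 0]], [1, [0, 0, 0], [0, 0, 0]], [1, [0, 0, 0], [0, 0, 0]]]}}

```text
time: 11.7
ee_pos: [0.5171, 0.1253, 0.1101]
tcp_rot: [179.7, -0.3, 97.6]
wrist_force: [-1.1, -0.6, 0.6]
opening: -0.0002
```

```bash
cat >> h.py <<'E'
def gf():
    o=get_obs();print(o['time'],o['ee_pos'],o['tcp_rot'],o['wrist_force'])
    print("gauge frame",R.from_euler("z",.13337).inv().apply(o['ee_pos']-[.5637,.2526,0]))
E
python3 - <<'E'
from h import *
c=camera("scene"); save(c,"sc10.png",(270,100,410,250),4)
c=camera("side"); save(c,"s10.png",(110,150,260,300),4)
gf()
E
```

```text
11.8 [0.51724182 0.12536482 0.11046039] [179.67908371  -0.2850699   97.58319775] [ 0.35574114 -0.18681276  0.10885826]
gauge frame [-0.0629647  -0.11992748  0.11046039]
```

View pics/sc10.png

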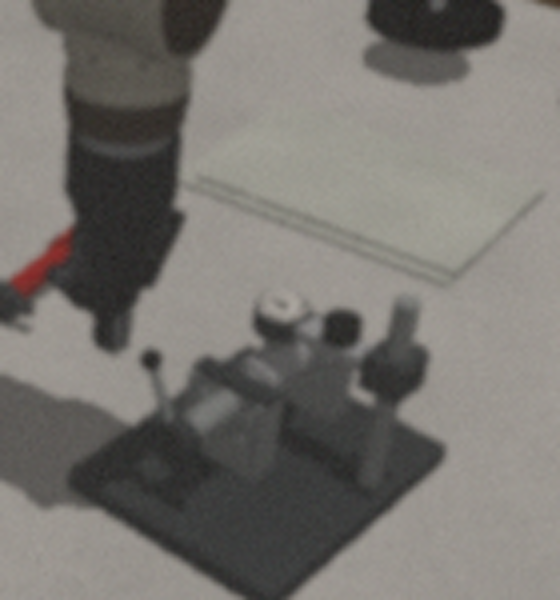

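View pics/s10.png

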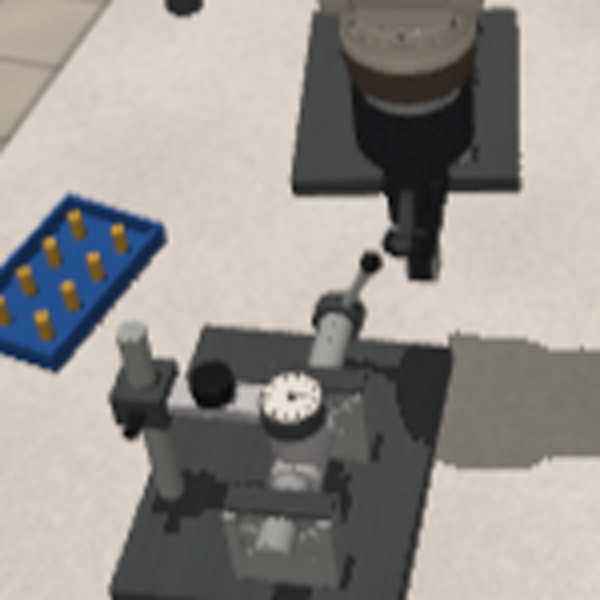

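The tip stands level with the ball on its −x side, right of it in side view at (423,275) against the ball at (370,262). I'll push along +x (tool +y).

>>> {"op": "play_rows", "data": {"rows": [[1, [0, 0.8, 0], [0, 0, 0]], [1, [0, 0.8, 0], [0, 0, 0]], [1, [0, 0.8, 0], [0, 0, 0]], [1, [0, 0.8, 0], [0, 0, 0]]]}}

```text
time: 12.2
ee_pos: [0.5513, 0.1301, 0.1125]
tcp_rot: [179.6, -0.3, 97.6]
wrist_force: [-3.3, -0.7, 2.9]
opening: -0.0
```

```bash
python3 - <<'E'
from h import *
c=camera("scene"); save(c,"sc11.png",(270,100,410,250),4)
c=camera("side"); save(c,"s11.png",(110,150,260,300),4)
gf()
E
```

```text
12.3 [0.55177363 0.13007578 0.11201435] [179.56081544  -0.29820662  97.59099635] [-0.47150938  0.36741299  0.00403244]
gauge frame [-0.02811311 -0.11985022  0.11201435]
```

View pics/sc11.png

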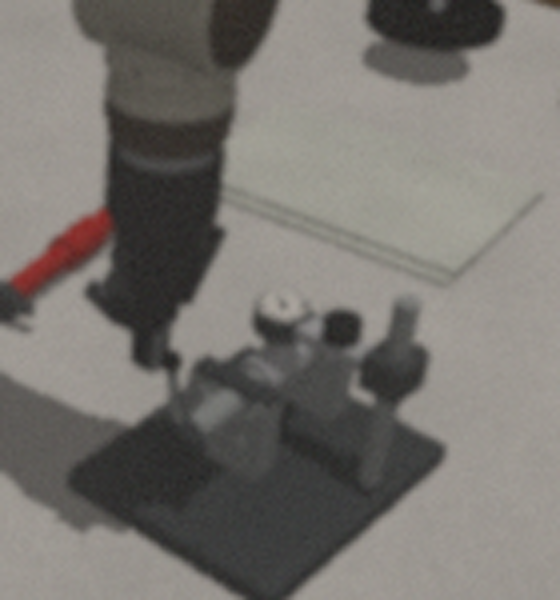

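View pics/s11.png

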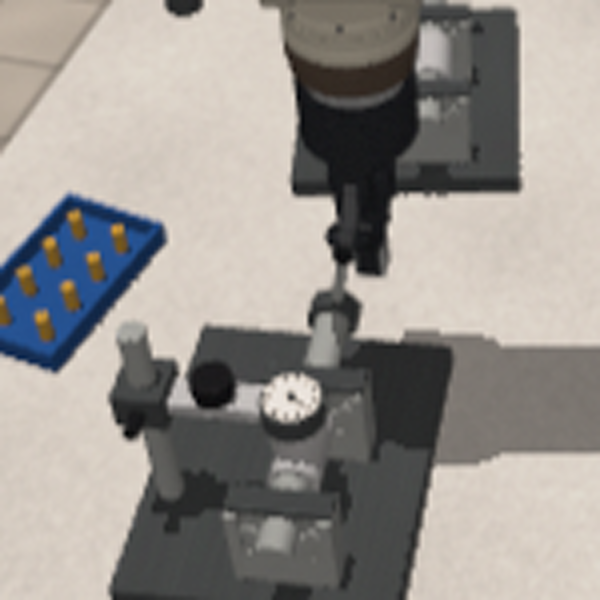

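The bar is swinging well and the needle is deflected, so the plunger bears. I'll carry on over the top.

>>> {"op": "play_rows", "data": {"rows": [[1, [0, 0.6, 0.1], [0, 0, 0]], [1, [0, 0.6, 0.1], [0, 0, 0]], [1, [0, 0.6, 0], [0, 0, 0]], [1, [0, 0.6, 0], [0, 0, 0]], [1, [0, 0.6, 0], [0, 0, 0]]]}}

```text
time: 12.8
ee_pos: [0.583, 0.1344, 0.1097]
tcp_rot: [179.7, -0.3, 97.6]
wrist_force: [-2.3, -0.2, -2.2]
opening: -0.0
```

```bash
python3 - <<'E'
from h import *
c=camera("scene"); save(c,"sc12.png",(270,100,410,250),4)
c=camera("side"); save(c,"s12.png",(110,150,260,300),4)
gf()
E
```

```text
12.9 [0.58334042 0.13432018 0.10945796] [179.63518013  -0.29837768  97.59147096] [-0.34465735  0.66769739 -0.41018664]
gauge frame [ 0.00373775 -0.11984111  0.10945796]
```

View pics/sc12.png

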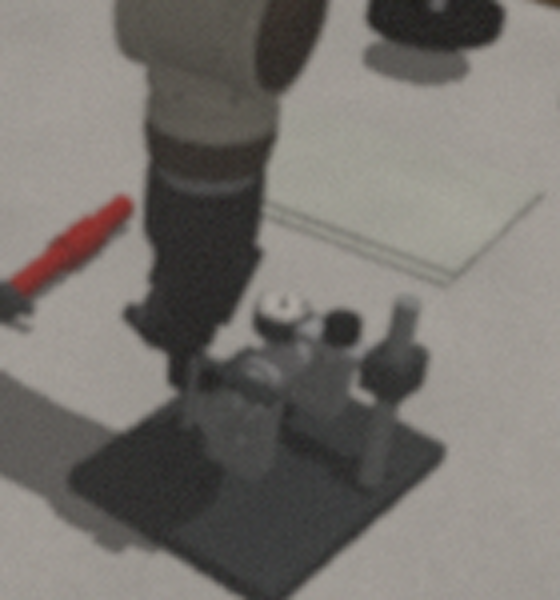

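View pics/s12.png

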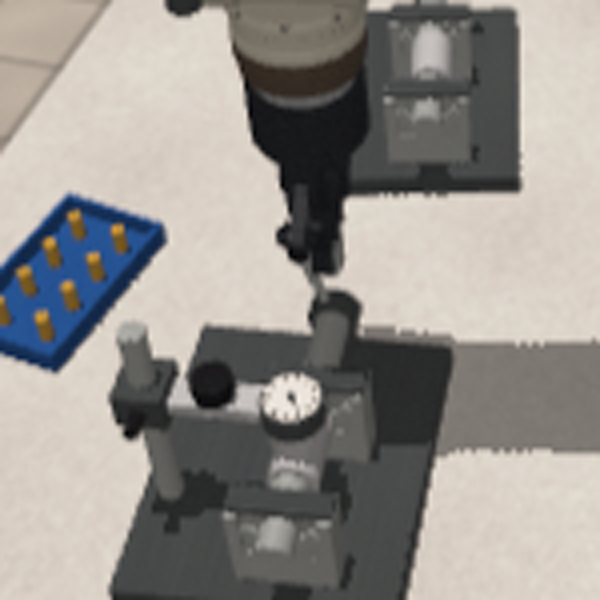

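>>> {"op": "play_rows", "data": {"rows": [[1, [0, 0.5, 0], [0, 0, 0]], [1, [0, 0.4, 0], [0, 0, 0]], [1, [0, 0, 0], [0, 0, 0]], [1, [0, -1.5, 0], [0, 0, 0]], [1, [0, -3, 0], [0, 0, 0]], [1, [0, -3, 0], [0, 0, 0]], [1, [0, -2, -2], [0, 0, 0]], [1, [0, 0, -4], [0, 0, 0]], [1, [0, 0, -4], [0, 0, 0]], [1, [0, 0, 0], [0, 0, 0]]]}}

```text
time: 13.9
ee_pos: [0.4958, 0.1218, 0.2121]
tcp_rot: [179.3, -0.3, 97.6]
wrist_force: [0.0, 0.5, -0.1]
opening: 0.0
```

```bash
python3 - <<'E'
from h import *
from scipy.optimize import least_squares
sc=camera("scene"); save(sc,"sc13.png",(270,100,410,250),4)
si=camera("side"); save(si,"s13.png",(110,150,260,300),4)
gf()
for n,c,o in(("sc",sc,(270,100)),("si",si,(110,150))):
  for a in (16,20,25,30,35):
    a=np.radians(a); p=R.from_euler("z",.13337).apply([.065*np.sin(a),-.12,.075+.065*np.cos(a)])+[.5637,.2526,0]
    print(n,round(np.degrees(a)),((proj(p,c)[0]-o)*4).round(1))
E
```

```text
14.0 [0.49497334 0.12163678 0.2076685 ] [179.65349342  -0.24780008  97.56809441] [ 0.00925102 -0.10825497 -0.27427564]
gauge frame [-0.08553115 -0.12066127  0.2076685 ]
sc 16 [201.3 380.5]
sc 20 [206.2 384.7]
sc 25 [212.1 390.5]
sc 30 [217.6 396.6]
sc 35 [222.8 403.1]
si 16 [302.6 254. ]
si 20 [296.6 255. ]
si 25 [289.4 256.6]
si 30 [282.6 258.7]
si 35 [276.2 261.2]
```

View pics/sc13.png

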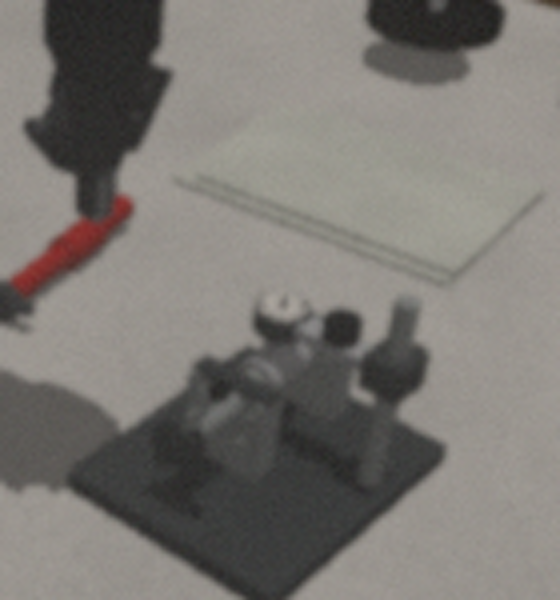

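View pics/s13.png

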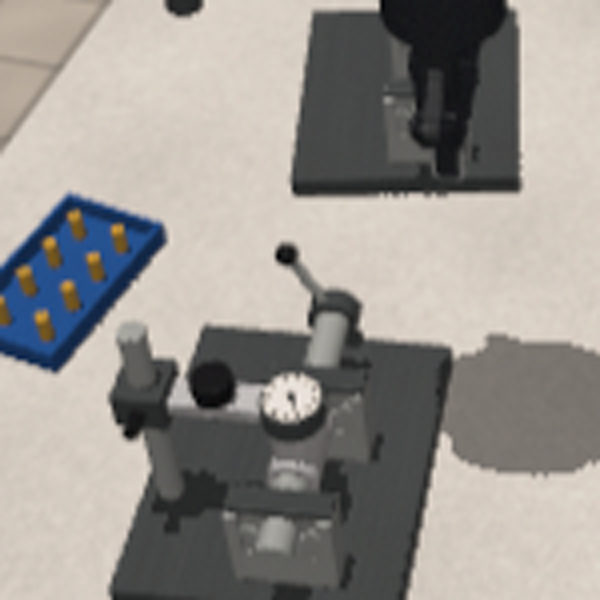

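```bash
python3 - <<'E'
from h import *
c=camera("scene"); im=c["img"][170:215,295:350,::-1]
im=cv2.convertScaleAbs(im,alpha=1.6,beta=-20)
cv2.imwrite("pics/z14.png",cv2.resize(im,None,fx=12,fy=12,interpolation=cv2.INTER_CUBIC))
a=np.radians(26)
Rz=R.from_euler("z",.13337)
for a in(-25,20,26,30):
  a=np.radians(a)
  p=Rz.apply([.065*np.sin(a),-.12,.075+.065*np.cos(a)])+[.5637,.2526,0]; print((proj(p,c)[0]-[295,170])*12)
  print("si",[round(v,1) for v in p])
print([(d["point"],round(d["confidence"],2)) for d in spotter.spot_in(c,"bar_end")])
E
```

```text
[147.30891848 231.32660104]
si [np.float64(0.6), np.float64(0.1), np.float64(0.1)]
[318.59122347 314.21499262]
si [np.float64(0.6), np.float64(0.1), np.float64(0.1)]
[339.59494173 335.08105934]
si [np.float64(0.6), np.float64(0.1), np.float64(0.1)]
[352.8801693  349.94129675]
si [np.float64(0.6), np.float64(0.1), np.float64(0.1)]
[([0.2838, -0.221, 0.0284], 0.87), ([0.584, 0.1604, 0.0918], 0.83)]
```

View pics/z14.png

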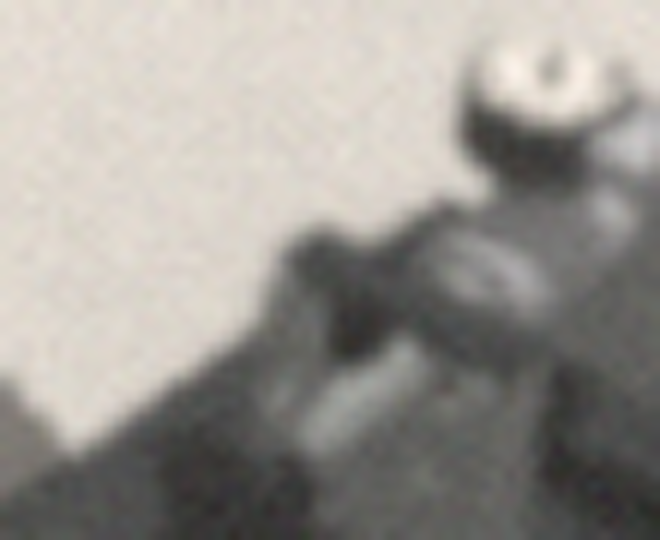

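Side view puts the ball at (286,253), about 27° to the column side. In the scene zoom it is the dark blob at about (352,325), also about 27°. The head is still down, the needle is deflected and the gripper is clear, so I'm handing in.

```bash
python3 -c "
from h import *
print(get_obs()['wrist_force']); print(job_done())"
```

```text
[ 0.34329681 -1.88225618  0.46782768]
the job is handed in; nothing more can be done
None
```

I pressed the indicator head down onto its stop, swung the gauge spindle's bar over to the column's side, and handed the job in at about 14 s. No verdict is reported, so success rests on my own checks.

- **Head:** the arm stopped on the pad at about 15 N. Afterwards the pad sat about 1.5 px from where a height of 147 mm should appear, the same offset as at the start. It showed no movement in the later pictures.
- **Plunger:** I had no direct reading. The dial needle had turned and stayed turned through the swing, which suggests the plunger was bearing.
- **Bar:** in the side picture the ball is about 27° past upright on the column's side, roughly 29 mm past the axis. It started 25° the other way. In the scene picture the ball is dark against a dark strap, so that view only roughly agrees.
- **Spindle position:** in the pictures the bar was still at its place along the axis. I did not measure the tilt.
- **Other spindle:** I did not touch it, and the gripper was clear of everything at the end.

Two readings disagreed:
- **Fingertips:** pressing the pad showed the shut fingertips about 15 mm behind the tool point, not 11 mm ahead as described. I set the pressing and pushing heights from that contact.
- **Final position search:** the network's last search for the ball in the scene picture returned only a look-alike and a point on the spindle, so I did not use it.

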